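# Knock a moulded cover out of its open mould and lay it in the tray

### The arm

A 6-joint arm with a two-finger parallel gripper is mounted at the origin on a cart in front of the work surface, level with it; the furniture and walls round the work are solid. World frame = base frame: x ahead of the robot, y to its left, z up, the work surface at z = 0. Lengths are in m, angles in rad, forces in N, time in s.
With the tool pointing down it reaches from about 0.3 to 1 m from the base axis. Payload 5.1 kg.
Tool frame: the origin (TCP) lies on the centre line of the jaws, within the pads' length; the fingertips stand 14 mm ahead of it and the grasp point (between the pads) lies 5 mm behind it (env.tip_reach is the distance from the TCP to the fingertips, in m); z points along the fingers, y is the line along which they close (so a half turn about z gives the same grasp; the last joint's range is limited). The gripper opens to 95 mm and grips with 3 to 60 N. Pads are 20 mm wide; open, the fingers measure 119 mm over their backs; the gripper's body (75 mm by 180 mm) begins 59 mm behind the grasp point.
Start: joints at [1.208, 0.124, 1.65, -0, 1.367, -0.083], TCP at [0.18, 0.625, 0.229] pointing down, gripper open.
Joint ranges: [-2.61, 2.61], [-1.02, 2.33], [0.03, 2.71], [-1.35, 4.49], [0.32, 2.68], [-2.91, 2.91]. Speed limits (rad/s): [2.57, 2.57, 3.14, 3.14, 3.14, 3.14].

### API

Orientations are given as [roll, pitch, yaw] about the fixed x, y, z axes, in that order (R = Rz(yaw) Ry(pitch) Rx(roll)).
In Python, from station import monitor, camera, order, models, env gives the robot as it stands.
- The arm moves only by the tool step_arm, never from a script. Its argument "motion" is a list of rows, each a list of 7 numbers: the shift along the tool's x, y, z each as a share of 100 cm, from -1 to 1, then the turn, a rotation vector about the tool's x, y, z each as a share of 30 degrees, from -1 to 1, then the closure, from -1 (fully open) to 1 (shut). A call has exactly 10 rows; each row shifts and turns the commanded pose from where the row before left it, along the tool's axes as they then stand; what a row does not reach is not made up. A row lasts 1/10 s, in which the tool goes at most 50 mm and 8.59 degrees, less where a joint would pass 70% of its speed; a pose out of reach is approached as far as the arm can. A call with a number of a shift or a turn outside -1 to 1 is refused whole. A call with a gripper value outside its range is refused whole. The fingers move at their own pace and stop on an object; "grip_force" is the grip in N (left out, the last holds). Time passes only in rows, so rows that do not move let the fingers close, or fill a call up. It gives the time, the measured TCP pose, the force, the opening and the grip force at its end, in the units of the state.
- monitor.sense(): the state, without advancing time (a new reading comes with each control period).
- camera(name): name is "scene" or "top" or "wrist"; returns a dict with "img" (400x640x3 uint8, blue, green, red), "K" (3x3 intrinsics, pixels), "world_from_camera" (4x4, takes a point from camera to world coordinates); the wrist camera has in their place "T_tool_cam" (4x4, takes a point from camera to tool coordinates, whose origin is the TCP and whose axes are the flange's). Camera axes: x right, y down, z forward; pixel columns grow to the right and rows downward; lengths in m; the calibration is good to about 2 mm. A picture is of the moment at which its call begins: read the wrist's pose just before it. There is no depth.
- order.finish_job(): hands the job in; it is judged then, once.
Trained networks look in the newest picture that a camera, given by its name, has taken for a name from the list of things; names that differ only in an ending like _2 or _b are one class to them, and where a whole thing is asked for, a point or a joint stands for the part that bears it (a point fixed in the world has none). Each returns a list of dicts, best first, with "confidence" (0 to 1); they miss things now and then, are a little off and sometimes report something else, mostly with a low value. They report only what shows in the picture. A call takes as long as a camera call.
- models.recognise(name, camera): "bbox" ([left, top, right, bottom] in pixels, round what is visible of it).
The state is a dict: "time_s": time; "joints": joint angles; "qvel": joint speeds; "effort": joint torques, N m; "tool_pos": TCP position; "eef_rot": TCP orientation; "contact_force": force on the tool from outside, world axes, zero at the start; "ft_torque": the same for the moment, N m; "finger_gap": finger opening in m; "finger_force": force on a finger pad.
Only numpy, scipy, OpenCV 4.12 (cv2) and the standard library are available. Lean on these libraries where they do the work, as an engineer would, in place of code of your own. Each camera call takes 0.05 s, during which the arm holds its last target. There are 200 camera calls.

### The job

Swing the black-knobbed keeper bar right off the cavity of the open mould, then push the red knock-out plunger all the way down so that the orange cover rises out of the cavity. Take the cover off and set it down, without dropping it, flat and right way up inside the blue tray; leave the bottles, the tape roll and the solder spool standing where they are.

Things in the scene. Friction and masses are not known exactly. Their poses are not given: they have to be found in the camera images.
- mould: Fixed aluminium mould half, 92 (x) x 170 (y) x 42 mm. Origin: centre of the underside, z up; flat top face at z = 42 mm. The cavity, 51 x 93 mm and 26 mm deep, is centred at x = 0, y = +11.5 mm. At x = 0, y = -60 mm stands the plunger. A vertical pivot at x = +30, y = +72 mm carries the keeper bar.
- cover: Orange moulded cover, 48 (x) x 90 (y) x 25.5 mm, edges rounded, dark slots on its top, 0.1 kg. Origin: centre of its underside, z up through the slotted top. It starts in the cavity, flush with the mould's top, its y along the mould's y; with the plunger fully down its underside stands 2 mm above the mould's top face.
- keeper (a joint): Angle (rad) of the keeper bar about its upright pivot, 0 to 1.3; grows clockwise seen from above; stays where left (1 N at the knob). At 0 the bar points from the pivot along 232 degrees in the mould frame (from +x towards +y), across the cover; from 0.8 up it is clear. Bar 14 mm wide, 79 mm long, underside 6 mm and top 16 mm above the mould's top face.
- keeper_knob (a point): Centre of the top of the black knob at the free end of the keeper bar, 61 mm from the pivot; the knob is an upright cylinder, 18 mm in diameter and 26 mm tall, its top 42 mm above the mould's top face.
- plunger (a joint): Travel (m) of the knock-out plunger, 0 up to 0.028 fully down at its stop. It is stiff (about 8 to 10 N) and stays where it is left. It is coupled to an ejector plate in the cavity that rises by the same amount under the cover; with the keeper over the cavity it is blocked.
- plunger_top (a point): Centre of the flat top of the red plunger head, 28 mm in diameter, 9 mm thick; 43 mm above the mould's top face when up, 15 mm when fully down.
- tray: Fixed shallow open blue tray, 130 (x) x 110 (y) x 22 mm outside, walls and floor 4 mm thick. Origin: centre of its underside; inside 122 x 102 mm, inner floor 4 mm above the origin.
- tape_roll: Bystander: tan tape roll lying flat, 100 mm in diameter, 24 mm high. Origin: centre of its underside. It and the tray may change places.
- solder_reel: Bystander: blue spool of solder wire standing on its flange, 64 mm in diameter, 35 mm high. Origin: centre of its underside.
- glue: Bystander: white glue bottle with an orange tip, 36 mm in diameter, 98 mm high, upright. Origin: centre of its underside.
- bottle: Bystander: white dispensing bottle with a red tip, 56 mm in diameter, 140 mm high, upright on the white board (18 mm high). Origin: centre of its underside.

How it is judged:
By the outcome, as a careful person would: the job done as asked, in the order asked, and still so for the second after the job is handed in, with the robot touching nothing.
It also fails if it takes over 58 s, if anything falls off the work surface, if the arm or the gripper's body presses on something with over 40 N, if the wrist force passes 120 N, or if a joint passes its speed limit or range.

## Working session

There is one attempt and no reset: what is moved stays moved. The work goes in short steps, Python scripts to look and compute and a tool call to move; the robot and the scene stay as the last step left them, time stands still between calls to the robot, and variables do not carry over. Pictures are saved under pics/ and viewed, at most 10 in all, crops included, and the job is handed in when it is done.

Besides the shell and the picture viewer there is one more tool, called as name(argument=value, ...) on one line, values as JSON. step_arm: Moves the arm, as the interface text tells. Its arguments: {"type":"object","properties":{"motion":{"type":"array"},"grip_force":{"type":"number"}},"required":["motion"]}

```bash
mkdir -p pics; ls
python3 - <<'E'
from station import monitor,camera,models,env
import cv2,numpy as np
s=monitor.sense();print({k:np.round(v,3) for k,v in s.items()})
for c in("top","scene"):
    p=camera(c);cv2.imwrite(f"pics/{c}0.png",p["img"]);print(c,p["K"].tolist(),np.round(p["world_from_camera"],4).tolist())
    for n in("mould","cover","keeper_knob","keeper","plunger_top","tray","tape_roll","solder_reel","glue","bottle"):
        print(n,[(np.round(d["bbox"],0).tolist(),round(d["confidence"],2)) for d in models.recognise(n,c)[:2]])
E
```

```text
pics
{'time_s': np.float64(0.0), 'joints': array([ 1.208,  0.125,  1.652,  0.   ,  1.367, -0.083]), 'qvel': array([-0.   ,  0.002, -0.001,  0.001,  0.   , -0.   ]), 'effort': array([-1.0000e-03, -4.1762e+01, -3.5992e+01,  7.7000e-02,  4.9000e-02,
       -0.0000e+00]), 'tool_pos': array([0.179, 0.624, 0.227]), 'eef_rot': array([-3.14 , -0.   ,  2.862]), 'contact_force': array([ 0.245, -0.02 ,  0.682]), 'ft_torque': array([-0.004, -0.021,  0.079]), 'finger_force': np.float64(0.0), 'finger_gap': np.float64(0.095)}
top [[477.52588825530404, 0.0, 321.5409493883818], [0.0, 477.52588825530404, 193.41815340678716], [0.0, 0.0, 1.0]] [[-0.0053, -0.9914, 0.1306, 0.4569], [-1.0, 0.0046, -0.0062, -0.0637], [0.0056, -0.1306, -0.9914, 0.9974], [0.0, 0.0, 0.0, 1.0]]
mould [([303.0, 196.0, 400.0, 262.0], 0.87)]
cover [([323.0, 210.0, 374.0, 244.0], 0.74)]
keeper_knob [([318.0, 198.0, 338.0, 239.0], 0.73)]
keeper [([319.0, 197.0, 338.0, 239.0], 0.72)]
plunger_top [([376.0, 229.0, 389.0, 242.0], 0.55)]
tray [([395.0, 233.0, 477.0, 315.0], 0.64)]
tape_roll [([227.0, 246.0, 277.0, 296.0], 0.88), ([307.0,
[... 336 characters left out ...]
.4859, 0.3863, 0.221], [-0.6205, 0.5972, -0.5082, 0.3818], [0.0163, -0.6382, -0.7697, 0.8201], [0.0, 0.0, 0.0, 1.0]]
mould [([319.0, 195.0, 409.0, 268.0], 0.61)]
cover [([337.0, 214.0, 380.0, 246.0], 0.92), ([321.0, 223.0, 361.0, 240.0], 0.54)]
keeper_knob [([322.0, 225.0, 359.0, 237.0], 0.88)]
keeper [([320.0, 221.0, 363.0, 241.0], 0.85)]
plunger_top [([382.0, 194.0, 394.0, 213.0], 0.56), ([315.0, 195.0, 410.0, 272.0], 0.5)]
tray [([406.0, 181.0, 476.0, 232.0], 0.89)]
tape_roll [([309.0, 299.0, 365.0, 358.0], 0.9), ([381.0, 196.0, 397.0, 214.0], 0.62)]
solder_reel [([301.0, 174.0, 328.0, 202.0], 0.61)]
glue [([262.0, 169.0, 279.0, 202.0], 0.59)]
bottle [([210.0, 229.0, 242.0, 280.0], 0.57)]
```

View pics/top0.png

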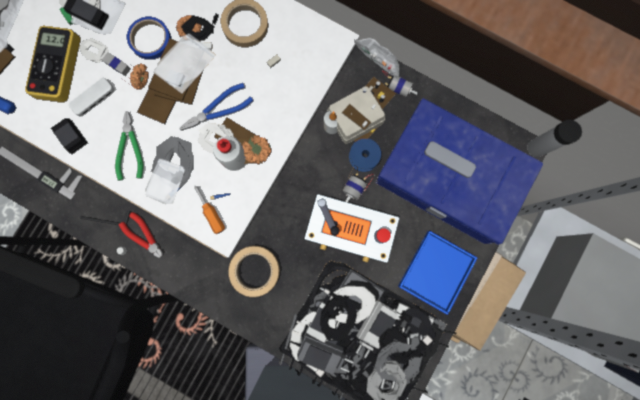

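View pics/scene0.png

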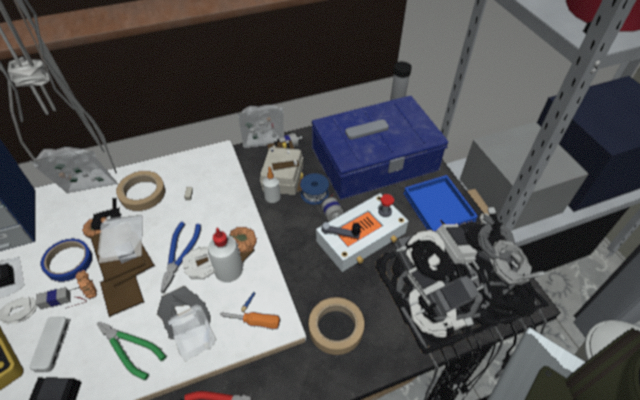

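The top image shows the mould around (350,229), with its plunger at (383,235), the knob at about (323,203) or (334,228), and the tray at (438,272). The blue toolbox, at about (460,170), stands beside the tray. Next I'll fit the poses.

```bash
cat > h.py <<'E'
import numpy as np,cv2
from scipy.optimize import least_squares
def proj(cam,P):
    T=np.linalg.inv(cam["world_from_camera"]);P=np.atleast_2d(P)
    q=(T[:3,:3]@P.T).T+T[:3,3]; q=(cam["K"]@q.T).T; return q[:,:2]/q[:,2:]
def ray(cam,uv,z):
    W=np.array(cam["world_from_camera"]);d=W[:3,:3]@np.linalg.inv(cam["K"])@[uv[0],uv[1],1];o=W[:3,3]
    return o+d*(z-o[2])/d[2]
def pose(p,L):
    c,s=np.cos(p[2]),np.sin(p[2]);L=np.atleast_2d(L)
    return np.c_[p[0]+c*L[:,0]-s*L[:,1],p[1]+s*L[:,0]+c*L[:,1],L[:,2]]
def rect(a,b,z): return np.array([[a,b,z],[-a,b,z],[-a,-b,z],[a,-b,z]])/1.
E
python3 - <<'E'
from h import *
from station import camera
for c in("top","scene"):
    p=camera(c);im=p["img"].astype(int);b,g,r=im[...,0],im[...,1],im[...,2]
    def blob(m,box):
        k=np.zeros(m.shape,np.uint8);l,t,R,B=box;k[t:B,l:R]=m[t:B,l:R];n,lab,st,ce=cv2.connectedComponentsWithStats(k)
        i=1+np.argmax(st[1:,4]);return (lab==i).astype(np.uint8),ce[i],st[i]
    mb={"top":(295,185,410,270),"scene":(310,185,418,275)}[c]; tb={"top":(390,225,482,320),"scene":(402,172,482,238)}[c]
    red,ce,st=blob((r>120)&(g<70)&(b<80),mb);print(c,"red",ce,st,ray(p,ce,.083).round(4))
    ora,ce,st=blob((r>180)&(g>70)&(g<150)&(b<100),mb);print("orange",ce,st,ray(p,ce,.042).round(4))
    dk,ce,st=blob((r<90)&(g<90)&(b<95),(mb[0]+20,mb[1]+12,mb[2]-35,mb[3]-25));print("dark",ce,st)
    blue,ce,st=blob((b>130)&(r<90),tb);print("blue",ce,st,ray(p,ce,.004).round(4))
    if c=="top":
        for nm,k,z in(("tray",blue,.022),("mould",blob((r>150)&(g>150)&(b>150),mb)[0],.042)):
            q=cv2.boxPoints(cv2.minAreaRect(cv2.findNonZero(k)))
            w=np.array([ray(p,x,z) for x in q]);e=w-np.roll(w,-1,0);print(nm,w.mean(0).round(4),[(round(float(np.hypot(*x[:2])),4),round(float(np.degrees(np.arctan2(x[1],x[0]))),1)) for x in e])
    l,t,R,B=(295,180,485,320) if c=="top" else(300,165,485,280)
    cv2.imwrite(f"pics/crop_{c}.png",cv2.resize(p["img"][t:B,l:R],None,fx=4,fy=4,interpolation=cv2.INTER_CUBIC))
E
```

```text
top red [382.70588235 234.875     ] [376 229  14  13 136] [ 0.4969 -0.1859  0.083 ]
orange [351.75731497 226.10154905] [331 211  39  33 581] [ 0.5165 -0.1298  0.042 ]
dark [363.92272727 201.58181818] [349 197  26  13 220]
blue [437.41373391 271.88555079] [ 400  231   77   83 3495] [ 0.4239 -0.3074  0.004 ]
tray [ 0.4242 -0.3042  0.022 ] [(0.1326, 150.0), (0.1124, 61.1), (0.1318, -30.7), (0.1107, -118.5)]
mould [ 0.5203 -0.1318  0.042 ] [(0.1097, 164.1), (0.1733, 73.8), (0.1091, -17.2), (0.1708, -106.0)]
scene red [387.07826087 199.45217391] [381 194  13  12 115] [ 0.4972 -0.1868  0.083 ]
orange [364.12179487 224.09615385] [343 213  38  26 312] [ 0.5125 -0.1327  0.042 ]
dark [349.10921502 201.63139932] [332 197  39  15 293]
blue [439.41372141 203.46049896] [ 406  176   71   55 1924] [ 0.4282 -0.3128  0.004 ]
```

View pics/crop_top.png

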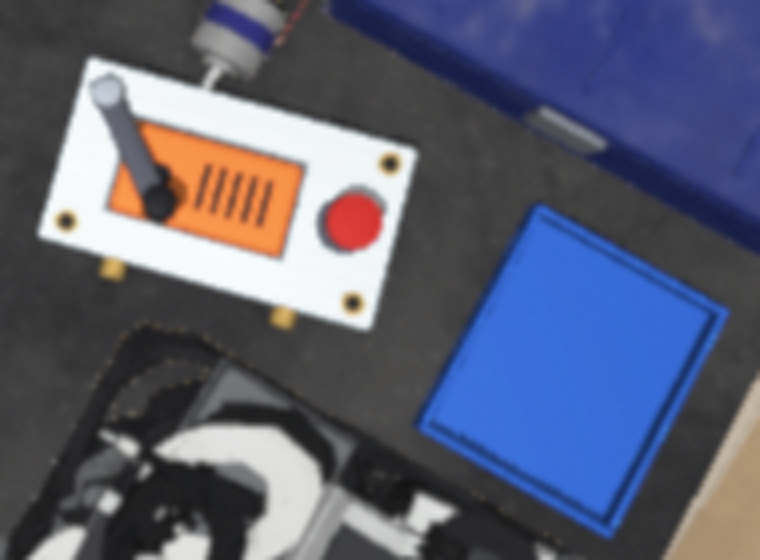

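The crop shows the mould top corners at (92,57), (417,150), (373,330) and (38,238). The pivot is at (107,90), the knob at (158,200) and the red head at (354,222). The tray rim corners are (538,205), (728,312), (611,537) and (417,425).

Run:
```python
from h import *
from station import camera
p=camera("top")
f=lambda a:np.array(a)/4+[295,180]-.375
mc=f([(92,57),(417,150),(373,330),(38,238)]);tc=f([(538,205),(728,312),(611,537),(417,425)])
# mould: (+x,+y),(+x,-y),(-x,-y),(-x,+y)
ml=np.array([[.046,.085,.042],[.046,-.085,.042],[-.046,-.085,.042],[-.046,.085,.042],[0,-.06,.085]])
mu=np.vstack([mc,f([(354,222)])])
a=least_squares(lambda q:(proj(p,pose(q,ml))-mu).ravel(),[.52,-.132,-.28]);m=a.x;print("mould",m.round(4),np.degrees(m[2]),a.fun.round(1))
for k in(0,1):
    tl=np.roll(rect(.065,.055,.022),k,0)
    a=least_squares(lambda q:(proj(p,pose(q,tl))-tc).ravel(),[.424,-.304,-.5]);print("tray",a.x.round(4),np.degrees(a.x[2]),a.cost.round(2))
th=np.radians(232)
P={"pivot":[.03,.072,.058],"knob":[.03+.061*np.cos(th),.072+.061*np.sin(th),.084],"plunger":[0,-.06,.085],"cover":[0,.0115,.042]}
for t in(.8,1.1,1.3): P["knob%.1f"%t]=[.03+.061*np.cos(th-t),.072+.061*np.sin(th-t),.084]
for n,L in P.items(): w=pose(m,L)[0];print(n,w.round(4),((proj(p,w)[0]-[295,180])*4).round(0))
ng=ray(p,f((158,200)),.084);print("knob seen",ng.round(4),"red",ray(p,f((354,222)),.085).round(4))
s=camera("scene")
for n,L in P.items(): print(n,proj(s,pose(m,L))[0].round(0))
print("toolbox edge",[ray(p,f(x),.0).round(3).tolist() for x in((330,10),(760,245))], "engine",[ray(p,f(x),.0).round(3).tolist() for x in((140,325),(560,540))])
```

```text
mould [ 0.5129 -0.13   -0.2791] -15.99303460637834 [-0.4  0.6 -0.1  0.2 -0.7 -0.2  0.6 -0.5  0.7 -0. ]
tray [ 0.426  -0.3047  0.1257] 7.2042993938822955 6857.08
tray [ 0.4256 -0.304  -0.368 ] -21.086402040843417 6103.68
pivot [ 0.5616 -0.0691  0.058 ] [105.  92.]
knob [ 0.5122 -0.1049  0.084 ] [181. 188.]
plunger [ 0.4963 -0.1877  0.085 ] [355. 220.]
cover [ 0.516  -0.1189  0.042 ] [205. 185.]
knob0.8 [ 0.5014 -0.0586  0.084 ] [ 84. 211.]
knob1.1 [ 0.5072 -0.0413  0.084 ] [ 48. 199.]
knob1.3 [ 0.5138 -0.0311  0.084 ] [ 27. 186.]
knob seen [ 0.5073 -0.0931  0.084 ] red [ 0.4963 -0.1864  0.085 ]
pivot [327. 227.]
knob [358. 220.]
plunger [388. 199.]
cover [359. 227.]
knob0.8 [348. 238.]
knob1.1 [340. 242.]
knob1.3 [334. 244.]
toolbox edge [[0.612, -0.188, 0.0], [0.487, -0.409, 0.0]] engine [[0.447, -0.086, 0.0], [0.338, -0.299, 0.0]]
```

View pics/crop_scene.png

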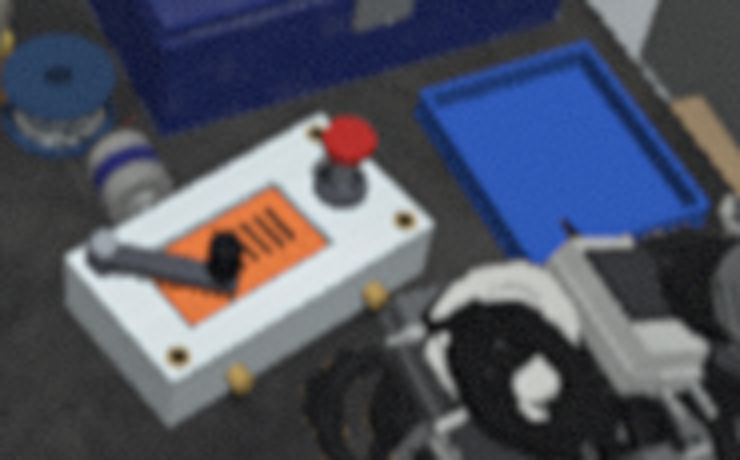

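The tray centre is about (0.424,-0.304), with its x axis along about -29.5°. The keeper already stands at about 0.2 rad, with the knob at about (0.507,-0.093). The start yaw happens to line up with the mould, so I'll fly to a point behind the knob.

step_arm(motion=[[-0.0256, -0.0314, 0, 0, 0, 0, 1], [-0.0256, -0.0314, 0, 0, 0, 0, 1], [-0.0256, -0.0314, 0, 0, 0, 0, 1], [-0.0256, -0.0314, 0, 0, 0, 0, 1], [-0.0256, -0.0314, 0, 0, 0, 0, 1], [-0.0256, -0.0314, 0, 0, 0, 0, 1], [-0.0256, -0.0314, 0, 0, 0, 0, 1], [-0.0256, -0.0314, 0, 0, 0, 0, 1], [-0.0256, -0.0314, 0, 0, 0, 0, 1], [-0.0256, -0.0314, 0, 0, 0, 0, 1]])

```text
time_s: 2.3
tool_pos: [0.3392, 0.2508, 0.229]
eef_rot: [3.141, 0.001, 2.862]
contact_force: [0.3, -0.3, 0.1]
finger_gap: 0.0208
finger_force: 0.0
```

step_arm(motion=[[-0.0256, -0.0314, 0, 0, 0, 0, 1], [-0.0256, -0.0314, 0, 0, 0, 0, 1], [-0.0256, -0.0314, 0, 0, 0, 0, 1], [-0.0256, -0.0314, 0, 0, 0, 0, 1], [-0.0256, -0.0314, 0, 0, 0, 0, 1], [-0.0256, -0.0314, 0, 0, 0, 0, 1], [-0.0256, -0.0314, 0, 0, 0, 0, 1], [-0.0256, -0.0314, 0, 0, 0, 0, 1], [-0.0256, -0.0314, 0, 0, 0, 0, 1], [-0.02, -0.0254, 0, 0, 0, 0, 1]])

```text
time_s: 3.3
tool_pos: [0.495, -0.1151, 0.2289]
eef_rot: [-3.141, 0.001, 2.861]
contact_force: [0.2, 0.8, 0.3]
finger_gap: 0.0001
finger_force: 0.0
```

```bash
cat >> h.py <<'E'
def wcam(camera,monitor):
    from scipy.spatial.transform import Rotation as R
    s=monitor.sense();p=camera("wrist");T=np.eye(4);T[:3,:3]=R.from_euler("xyz",s["eef_rot"]).as_matrix();T[:3,3]=s["tool_pos"]
    p["world_from_camera"]=T@np.array(p["T_tool_cam"]);return s,p
E
python3 - <<'E'
from h import *
from station import camera,monitor
s,p=wcam(camera,monitor);print({k:np.round(s[k],4) for k in("time_s","tool_pos","eef_rot","joints","finger_gap")})
print(np.round(p["T_tool_cam"],3))
cv2.imwrite("pics/w1.png",p["img"])
m=[.5129,-.13,-.2791]
for n,L in {"pivot":[.03,.072,.058],"plunger":[0,-.06,.085],"c1":[.046,.085,.042],"c2":[-.046,-.085,.042],"c3":[.046,-.085,.042],"c4":[-.046,.085,.042]}.items(): print(n,proj(p,pose(m,L))[0].round(0))
E
```

```text
{'time_s': np.float64(3.3), 'tool_pos': array([ 0.495 , -0.1151,  0.2289]), 'eef_rot': array([-3.1415e+00,  7.0000e-04,  2.8605e+00]), 'joints': array([-3.3410e-01, -1.9620e-01,  1.9611e+00, -1.0000e-04,  1.3760e+00,
       -1.6238e+00]), 'finger_gap': np.float64(0.0001)}
[[ 0.001 -0.955 -0.297  0.085]
 [ 1.     0.001  0.001  0.   ]
 [-0.001 -0.297  0.955 -0.156]
 [ 0.     0.     0.     1.   ]]
pivot [377. 227.]
plunger [241. 208.]
c1 [385. 235.]
c2 [222. 151.]
c3 [229. 235.]
c4 [391. 151.]
```

View pics/w1.png

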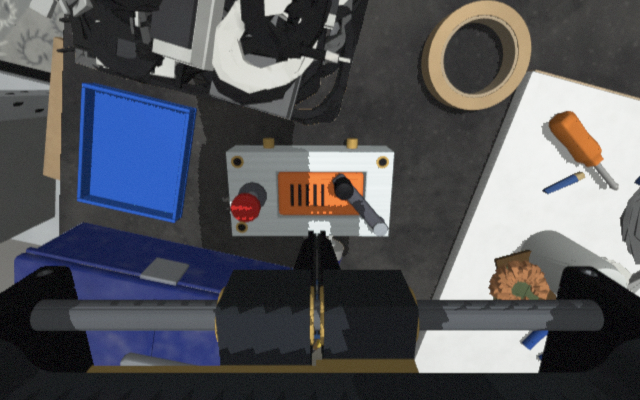

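The wrist picture shows the mould where predicted, within about 2 mm, and the knob at (343,188). The tray corners are (82,85), (194,104), (180,221) and (77,204). The engine tray is at the top left, and the toolbox latch is at (163,271).

Run:
```python
from h import *
from station import camera,monitor
s,w=wcam(camera,monitor);t=camera("top")
f=lambda a:np.array(a)/4+[295,180]-.375
def tri(a,b):
    r=least_squares(lambda X:np.r_[(proj(t,X)-f(a)).ravel(),(proj(w,X)-b).ravel()],[.45,-.2,.05]);return r.x.round(3),round(r.cost,1)
print("latch",tri((568,130),(163,271)),"ring",tri((255,412),(252,98)))
# tray joint fit
tl=np.array([[.065,.055,.022],[.065,-.055,.022],[-.065,-.055,.022],[-.065,.055,.022]])
tt=f([(538,205),(728,312),(611,537),(417,425)]);tw=np.array([(180,221),(77,204),(82,85),(194,104)])
for src in("t","w","tw"):
    r=least_squares(lambda q:np.r_[("t" in src)*(proj(t,pose(q,tl))-tt).ravel(),("w" in src)*(proj(w,pose(q,tl))-tw).ravel()],[.424,-.304,-.5]);print(src,r.x.round(4),np.degrees(r.x[2]).round(1),round(r.cost,1))
k=ray(w,(343,187),.084);print("knob",k.round(4),"red",ray(w,(245,207),.085).round(4),s["tool_pos"].round(4),s["eef_rot"].round(3))
```

```text
latch (array([ 0.54 , -0.292,  0.08 ]), np.float64(0.0)) ring (array([ 0.41 , -0.131,  0.183]), np.float64(1.9))
t [ 0.4247 -0.3042 -0.5265] -30.2 0.6
w [ 0.4272 -0.3029 -0.493 ] -28.2 19.5
tw [ 0.4266 -0.3032 -0.5004] -28.7 26.4
knob [ 0.5042 -0.0952  0.084 ] red [ 0.4973 -0.1876  0.085 ] [ 0.4961 -0.1184  0.2288] [-3.139e+00  2.000e-03  2.858e+00]
```

step_arm(motion=[[0, -0.003, 0.025, 0, 0, 0, 1], [0, 0, 0.03, 0, 0, 0, 1], [0, 0, 0.03, 0, 0, 0, 1], [0, 0, 0.03, 0, 0, 0, 1], [0, 0, 0.02, 0, 0, 0, 1], [0, 0, 0.014, 0, 0, 0, 1], [0, 0, 0, 0, 0, 0, 1], [0.001, 0.005, 0, 0, 0, 0, 1], [0.001, 0.005, 0, 0, 0, 0, 1], [0.001, 0.005, 0, 0, 0, 0, 1]])

```text
time_s: 4.45
tool_pos: [0.4946, -0.1011, 0.081]
eef_rot: [-3.139, -0.0, 2.863]
contact_force: [-5.7, -3.4, 1.3]
finger_gap: 0.0
finger_force: 2.7
```

step_arm(motion=[[0.002, 0.005, 0, 0, 0, 0, 1], [0.002, 0.005, 0, 0, 0, 0, 1], [0.002, 0.005, 0, 0, 0, 0, 1], [0.001, 0.005, 0, 0, 0, 0, 1], [0.001, 0.005, 0, 0, 0, 0, 1], [0.001, 0.005, 0, 0, 0, 0, 1], [0, 0.005, 0, 0, 0, 0, 1], [0, 0.005, 0, 0, 0, 0, 1], [0, 0.005, 0, 0, 0, 0, 1], [0, 0.004, 0, 0, 0, 0, 1]])

```text
time_s: 5.45
tool_pos: [0.5002, -0.0506, 0.0797]
eef_rot: [3.141, 0.001, 2.862]
contact_force: [0.3, -1.7, 0.3]
finger_gap: 0.0003
finger_force: 0.7
```

step_arm(motion=[[0, -0.01, 0, 0, 0, 0, 1], [0, 0, -0.03, 0, 0, 0, 1], [0, 0, -0.03, 0, 0, 0, 1], [-0.008, -0.03, 0, 0, 0, 0, 1], [-0.008, -0.03, 0, 0, 0, 0, 1], [-0.008, -0.03, 0, 0, 0, 0, 1], [-0.008, -0.03, 0, 0, 0, 0, 1], [-0.002, -0.003, 0, 0, 0, 0, 1], [0, 0, 0, 0, 0, 0, 1], [0, 0, 0, 0, 0, 0, 1]])

```text
time_s: 6.45
tool_pos: [0.4956, -0.1877, 0.1394]
eef_rot: [3.141, -0.0, 2.862]
contact_force: [0.1, 0.6, -0.1]
finger_gap: 0.0005
finger_force: 0.0
```

Run:
```python
from h import *
from station import camera,monitor
s,w=wcam(camera,monitor);t=camera("top")
m=[.5129,-.13,-.2791];d=s["tool_pos"][:2]-m[:2];c,q=np.cos(m[2]),np.sin(m[2]);print("mould frame TCP",c*d[0]+q*d[1],-q*d[0]+c*d[1],s["tool_pos"],s["contact_force"])
im=cv2.resize(t["img"][180:320,295:485],None,fx=3,fy=3,interpolation=cv2.INTER_CUBIC)
cv2.imwrite("pics/b.png",np.vstack([cv2.resize(w["img"],(570,356)),im[:240]])[:600])
for T in(1.0,1.3):
    th=np.radians(232)-T; print(T,((proj(t,pose(m,[.03+.061*np.cos(th),.072+.061*np.sin(th),.084]))[0]-[295,180])*3+[0,356]).round(0))
print("plunger in w",(proj(w,pose(m,[0,-.06,.085]))[0]*.89).round(0))
```

```text
mould frame TCP -0.0007667171998327373 -0.06026830539631738 [ 0.4955596  -0.18772493  0.13941215] [ 0.08872214  0.6344222  -0.11024033]
1.0 [ 45. 509.]
1.3 [ 20. 495.]
plunger in w [281. 200.]
```

View pics/b.png

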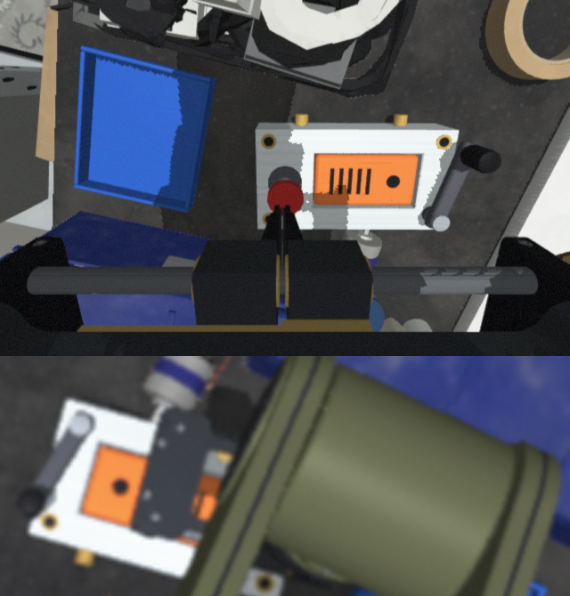

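The keeper is clear at about 1.2 rad, with its knob off the mould at (480,160), and the fingertips are over the red head. Next I push the plunger.

step_arm(motion=[[0, 0.001, 0.015, 0, 0, 0, 1], [0, 0, 0.015, 0, 0, 0, 1], [0, 0, 0.007, 0, 0, 0, 1], [0, 0, 0.004, 0, 0, 0, 1], [0, 0, 0.004, 0, 0, 0, 1], [0, 0, 0.004, 0, 0, 0, 1], [0, 0, 0.004, 0, 0, 0, 1], [0, 0, 0.004, 0, 0, 0, 1], [0, 0, 0.004, 0, 0, 0, 1], [0, 0, 0.004, 0, 0, 0, 1]])

```text
time_s: 7.55
tool_pos: [0.495, -0.1864, 0.0748]
eef_rot: [3.14, -0.004, 2.862]
contact_force: [-6.1, 3.9, 7.9]
finger_gap: 0.0003
finger_force: 4.3
```

step_arm(motion=[[0, 0, 0.002, 0, 0, 0, 1], [0, 0, 0.001, 0, 0, 0, 1], [0, 0, 0.001, 0, 0, 0, 1], [0, 0, 0, 0, 0, 0, 1], [0, 0, 0, 0, 0, 0, 1], [0, 0, 0, 0, 0, 0, 1], [0, 0, 0, 0, 0, 0, 1], [0, 0, 0, 0, 0, 0, 1], [0, 0, 0, 0, 0, 0, 1], [0, 0, 0, 0, 0, 0, 1]])

```text
time_s: 8.55
tool_pos: [0.495, -0.1864, 0.0712]
eef_rot: [3.14, -0.004, 2.862]
contact_force: [-7.4, 3.9, 10.5]
finger_gap: 0.0002
finger_force: 5.1
```

step_arm(motion=[[0, 0, 0.002, 0, 0, 0, 1], [0, 0, 0.002, 0, 0, 0, 1], [0, 0, 0, 0, 0, 0, 1], [0, 0, 0, 0, 0, 0, 1], [0, 0, 0, 0, 0, 0, 1], [0, 0, 0, 0, 0, 0, 1], [0, 0, 0, 0, 0, 0, 1], [0, 0, 0, 0, 0, 0, 1], [0, 0, 0, 0, 0, 0, 1], [0, 0, 0, 0, 0, 0, 1]])

```text
time_s: 9.55
tool_pos: [0.4953, -0.1865, 0.071]
eef_rot: [3.14, -0.005, 2.862]
contact_force: [-16.6, 8.0, 31.1]
finger_gap: 0.0002
finger_force: 15.6
```

step_arm(motion=[[0, 0, -0.01, 0, 0, 0, 1], [0, 0, -0.03, 0, 0, 0, 1], [0, 0, -0.04, 0, 0, 0, 1], [0, 0, -0.04, 0, 0, 0, -1], [0, 0.036, 0, 0, 0, 0, -1], [0, 0.036, 0, 0, 0, 0, -1], [0, 0, 0, 0, 0, 0.27, -1], [0, 0, 0, 0, 0, 0.27, -1], [0, 0, 0, 0, 0, 0.27, -1], [0, 0, 0, 0, 0, 0.27, -1]])

```text
time_s: 10.55
tool_pos: [0.5158, -0.1178, 0.186]
eef_rot: [-3.141, -0.001, 2.291]
contact_force: [0.5, -0.3, -0.3]
finger_gap: 0.0508
finger_force: 0.0
```

step_arm(motion=[[0, 0, 0, 0, 0, 0.27, -1], [0, 0, 0, 0, 0, 0.27, -1], [0, 0, 0, 0, 0, 0.27, -1], [0, 0, 0, 0, 0, 0.27, -1], [0, 0, 0, 0, 0, 0.27, -1], [0, 0, 0, 0, 0, 0.27, -1], [0, 0, 0, 0, 0, 0.27, -1], [0, 0, 0, 0, 0, 0.03, -1], [0, 0, 0, 0, 0, 0, -1], [0, 0, 0, 0, 0, 0, -1]])

```text
time_s: 11.55
tool_pos: [0.5158, -0.118, 0.1864]
eef_rot: [-3.141, 0.0, 1.293]
contact_force: [-0.2, -0.2, -0.4]
finger_gap: 0.0947
finger_force: 0.0
```

Run:
```python
from h import *
from station import camera,monitor
s,w=wcam(camera,monitor);t=camera("scene")
print(s["time_s"],s["tool_pos"].round(4),s["eef_rot"].round(4),s["joints"].round(2),s["finger_gap"])
m=[.5129,-.13,-.2791];g=pose(m,[0,.0115,.042])[0];d=g-s["tool_pos"];y=s["eef_rot"][2]
print("to cover in tool x,y:",d[0]*np.cos(y)+d[1]*np.sin(y),d[0]*np.sin(y)-d[1]*np.cos(y))
im=w["img"].copy()
cr=pose(m,rect(.024,.045,.0695)+[0,.0115,0]);u=proj(w,cr).round().astype(int);print(u.tolist())
hsv=w["img"].astype(int);k=((hsv[...,2]>150)&(hsv[...,1]>60)&(hsv[...,1]<160)&(hsv[...,0]<110)).astype(np.uint8)
n,l,st,ce=cv2.connectedComponentsWithStats(k);i=1+np.argmax(st[1:,4]);q=cv2.minAreaRect(cv2.findNonZero((l==i).astype(np.uint8)));print(q,ray(w,q[0],.0695))
sc=cv2.resize(t["img"][150:290,290:490],(600,420),interpolation=cv2.INTER_CUBIC)
cv2.imwrite("pics/c.png",np.hstack([cv2.resize(im,(400,250)),sc[:250,:400]]) if 0 else np.vstack([cv2.resize(im[:,80:560],(360,300)) ,cv2.resize(sc,(360,252))]))
```

```text
11.55 [ 0.5158 -0.118   0.1864] [-3.1413  0.      1.293 ] [-0.33 -0.11  1.96 -0.    1.29 -0.05] 0.09472757905668769
to cover in tool x,y: -0.0008126625290672644 0.0004589767713505935
[[348, 142], [288, 142], [290, 245], [345, 245]]
((318.5, 188.0), (102.0, 57.0), 90.0) [ 0.51875453 -0.11234686  0.0695    ]
```

View pics/c.png

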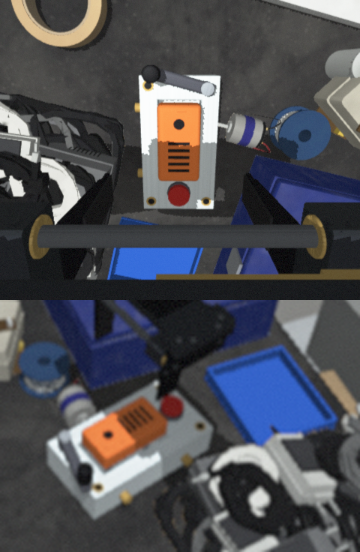

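The cover has risen and lies centred between the open fingers. The plunger is down. I'll descend in slow steps.

step_arm(motion=[[0.001, 0, 0.02, 0, 0, 0, -1], [0, 0, 0.02, 0, 0, 0, -1], [0, 0, 0.02, 0, 0, 0, -1], [0, 0, 0.015, 0, 0, 0, -1], [0, 0, 0.01, 0, 0, 0, -1], [0, 0, 0.01, 0, 0, 0, -1], [0, 0, 0.005, 0, 0, 0, -1], [0, 0, 0.005, 0, 0, 0, -1], [0, 0, 0, 0, 0, 0, -1], [0, 0, 0, 0, 0, 0, -1]])

```text
time_s: 12.65
tool_pos: [0.5165, -0.1172, 0.0821]
eef_rot: [3.141, 0.0, 1.291]
contact_force: [0.7, 0.1, 0.2]
finger_gap: 0.095
finger_force: 0.0
```

step_arm(motion=[[0, 0, 0.005, 0, 0, 0, -1], [0, 0, 0.005, 0, 0, 0, -1], [0, 0, 0.005, 0, 0, 0, -1], [0, 0, 0.004, 0, 0, 0, -1], [0, 0, 0, 0, 0, 0, -1], [0, 0, 0, 0, 0, 0, 0.2], [0, 0, 0, 0, 0, 0, 0.2], [0, 0, 0, 0, 0, 0, 0.2], [0, 0, 0, 0, 0, 0, 0.2], [0, 0, 0, 0, 0, 0, 0.2]], grip_force=15)

```text
time_s: 13.65
tool_pos: [0.5162, -0.1171, 0.0628]
eef_rot: [3.141, 0.0, 1.291]
contact_force: [-0.4, -1.6, 0.5]
finger_gap: 0.0608
finger_force: 0.0
```

step_arm(motion=[[0, 0, 0.001, 0, 0, 0, 1], [0, 0, 0, 0, 0, 0, 1], [0, 0, 0, 0, 0, 0, 1], [0, 0, 0, 0, 0, 0, 1], [0, 0, 0, 0, 0, 0, 1], [0, 0, 0, 0, 0, 0, 1], [0, 0, 0, 0, 0, 0, 1], [0, 0, 0, 0, 0, 0, 1], [0, 0, 0, 0, 0, 0, 1], [0, 0, 0, 0, 0, 0, 1]], grip_force=15)

```text
time_s: 14.65
tool_pos: [0.5161, -0.1171, 0.0616]
eef_rot: [-3.141, 0.0, 1.291]
contact_force: [-0.2, 0.5, -1.2]
finger_gap: 0.048
finger_force: 15.0
```

step_arm(motion=[[0, 0, -0.005, 0, 0, 0, 1], [0, 0, -0.01, 0, 0, 0, 1], [0, 0, -0.015, 0, 0, 0, 1], [0, 0, -0.02, 0, 0, 0, 1], [0, 0, -0.02, 0, 0, 0, 1], [0, 0, -0.02, 0, 0, 0, 1], [0, 0, -0.02, 0, 0, 0, 1], [0, 0, -0.01, 0, 0, 0, 1], [0, 0, 0, 0, 0, 0, 1], [0, 0, 0, 0, 0, 0, 1]])

```text
time_s: 15.65
tool_pos: [0.516, -0.1171, 0.1815]
eef_rot: [-3.141, 0.0, 1.291]
contact_force: [-0.4, -0.1, -1.4]
finger_gap: 0.0476
finger_force: 15.0
```

step_arm(motion=[[-0.0292, -0.0051, 0, 0, 0, 0, 1], [-0.0292, -0.0051, 0, 0, 0, 0, 1], [-0.0292, -0.0051, 0, 0, 0, 0, 1], [-0.0292, -0.0051, 0, 0, 0, 0, 1], [-0.0292, -0.0051, 0, 0, 0, 0, 1], [-0.0292, -0.0051, 0, 0, 0, 0, 1], [-0.0292, -0.0051, 0, 0, 0, 0, 1], [0, 0, 0, 0, 0, -0.2, 1], [0, 0, 0, 0, 0, -0.2, 1], [0, 0, 0, 0, 0, -0.2, 1]])

```text
time_s: 16.65
tool_pos: [0.4244, -0.3034, 0.1798]
eef_rot: [-3.139, -0.002, 1.609]
contact_force: [0.5, 0.3, -1.3]
finger_gap: 0.0482
finger_force: 15.0
```

step_arm(motion=[[0, 0, 0, 0, 0, -0.217, 1], [0, 0, 0, 0, 0, -0.217, 1], [0, 0, 0, 0, 0, -0.217, 1], [0, 0, 0, 0, 0, -0.217, 1], [0, 0, 0, 0, 0, -0.217, 1], [0, 0, 0, 0, 0, -0.217, 1], [0, 0, 0, 0, 0, -0.217, 1], [0, 0, 0, 0, 0, -0.217, 1], [0, 0, 0, 0, 0, -0.217, 1], [0, 0, 0, 0, 0, 0, 1]])

```text
time_s: 17.65
tool_pos: [0.4247, -0.3031, 0.18]
eef_rot: [3.141, -0.003, 2.627]
contact_force: [0.2, 1.0, -0.7]
finger_gap: 0.048
finger_force: 15.0
```

Run:
```python
from h import *
from station import camera,monitor
s,w=wcam(camera,monitor);t=camera("scene")
print(s["time_s"],s["tool_pos"].round(4),s["eef_rot"].round(4),s["joints"].round(2),s["finger_gap"])
tr=[.4255,-.3038,np.radians(-29.3)]
im=w["img"].copy();cv2.polylines(im,[proj(w,pose(tr,rect(.065,.055,.022))).round().astype(int)],True,(0,255,0),1)
sc=cv2.resize(t["img"][120:280,290:530],(480,320))
cv2.imwrite("pics/d.png",np.vstack([cv2.resize(im,(448,280)),cv2.resize(sc,(448,298))]))
```

```text
17.65 [ 0.4247 -0.3031  0.18  ] [ 3.1410e+00 -2.9000e-03  2.6274e+00] [-0.72 -0.12  1.98 -0.    1.29 -1.78] 0.04795604444993079
```

View pics/d.png

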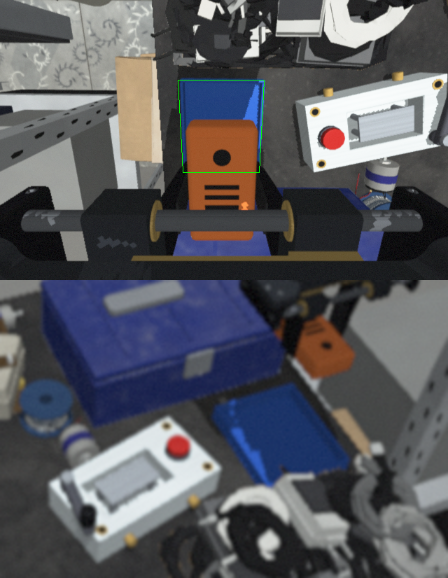

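The tray overlay fits, and the cover is held level and centred. Before descending I'll check the height of the cardboard next to the tray.

Run:
```python
from h import *
from station import camera,monitor
s,w=wcam(camera,monitor);t=camera("top")
for a,b in(((455,335),(224,81)),((478,349),(166,81)),((497,253),(233,226))):
    r=least_squares(lambda X:np.r_[(proj(t,X)-a).ravel(),(proj(w,X)-b).ravel()],[.4,-.4,.05]);print(r.x.round(3),r.cost.round(1))
```

```text
[ 0.319 -0.308  0.115] 2.0
[ 0.236 -0.441 -0.176] 0.0
[ 0.466 -0.486 -0.174] 19.4
```

step_arm(motion=[[0, 0, 0.025, 0, 0, 0, 1], [0, 0, 0.025, 0, 0, 0, 1], [0, 0, 0.02, 0, 0, 0, 1], [0, 0, 0.01, 0, 0, 0, 1], [0, 0, 0.01, 0, 0, 0, 1], [0, 0, 0.01, 0, 0, 0, 1], [0, 0, 0.01, 0, 0, 0, 1], [0, 0, 0.01, 0, 0, 0, 1], [0, 0, 0, 0, 0, 0, 1], [0, 0, 0, 0, 0, 0, 1]])

```text
time_s: 18.85
tool_pos: [0.4254, -0.3037, 0.0616]
eef_rot: [3.142, -0.0, 2.628]
contact_force: [0.4, 0.2, -1.1]
finger_gap: 0.0481
finger_force: 15.0
```

step_arm(motion=[[0, 0, 0.006, 0, 0, 0, 1], [0, 0, 0.006, 0, 0, 0, 1], [0, 0, 0.006, 0, 0, 0, 1], [0, 0, 0.005, 0, 0, 0, 1], [0, 0, 0.005, 0, 0, 0, 1], [0, 0, 0.005, 0, 0, 0, 1], [0, 0, 0.003, 0, 0, 0, 1], [0, 0, 0, 0, 0, 0, 1], [0, 0, 0, 0, 0, 0, 1], [0, 0, 0, 0, 0, 0, 1]])

```text
time_s: 19.85
tool_pos: [0.4256, -0.3039, 0.026]
eef_rot: [-3.141, 0.001, 2.628]
contact_force: [0.2, -0.1, -0.6]
finger_gap: 0.0481
finger_force: 15.0
```

step_arm(motion=[[0, 0, 0.001, 0, 0, 0, 1], [0, 0, 0.001, 0, 0, 0, 1], [0, 0, 0.001, 0, 0, 0, 1], [0, 0, 0.001, 0, 0, 0, 1], [0, 0, 0.0005, 0, 0, 0, 1], [0, 0, 0, 0, 0, 0, 1], [0, 0, 0, 0, 0, 0, 1], [0, 0, 0, 0, 0, 0, 1], [0, 0, 0, 0, 0, 0, 1], [0, 0, 0, 0, 0, 0, 1]])

```text
time_s: 20.85
tool_pos: [0.4255, -0.3038, 0.0216]
eef_rot: [-3.142, 0.0, 2.628]
contact_force: [-3.1, 1.6, 5.4]
finger_gap: 0.0483
finger_force: 15.0
```

The floor is touched at about 5 N. Next I open partway so the fingers stay clear of the walls, and then lift.

step_arm(motion=[[0, 0, 0, 0, 0, 0, -0.3], [0, 0, 0, 0, 0, 0, -0.3], [0, 0, 0, 0, 0, 0, -0.3], [0, 0, 0, 0, 0, 0, -0.3], [0, 0, 0, 0, 0, 0, -0.3], [0, 0, 0, 0, 0, 0, -0.3], [0, 0, 0, 0, 0, 0, -0.3], [0, 0, 0, 0, 0, 0, -0.3], [0, 0, 0, 0, 0, 0, -0.3], [0, 0, 0, 0, 0, 0, -0.3]])

```text
time_s: 21.85
tool_pos: [0.4254, -0.3037, 0.0212]
eef_rot: [-3.142, 0.0, 2.628]
contact_force: [-0.6, 0.9, 0.7]
finger_gap: 0.0618
finger_force: 0.0
```

step_arm(motion=[[0, 0, -0.005, 0, 0, 0, -0.3], [0, 0, -0.01, 0, 0, 0, -0.3], [0, 0, -0.02, 0, 0, 0, -0.3], [0, 0, -0.03, 0, 0, 0, -0.3], [0, 0, -0.04, 0, 0, 0, -0.3], [0, 0, -0.04, 0, 0, 0, -0.3], [0, 0, -0.04, 0, 0, 0, -0.3], [0, 0, 0, 0, 0, 0, -0.3], [0, 0, 0, 0, 0, 0, -0.3], [0, 0, 0, 0, 0, 0, -0.3]])

```text
time_s: 22.85
tool_pos: [0.4248, -0.3031, 0.205]
eef_rot: [3.141, -0.002, 2.628]
contact_force: [0.2, 0.3, 1.4]
finger_gap: 0.0619
finger_force: 0.0
```

Run:
```python
from h import *
from station import camera,monitor
s,w=wcam(camera,monitor);t=camera("scene")
print(s["time_s"],s["tool_pos"].round(4),s["finger_gap"])
sc=cv2.resize(t["img"][120:280,200:530],(448,217))
cv2.imwrite("pics/e.png",np.vstack([cv2.resize(w["img"],(448,280)),sc]))
```

```text
22.85 [ 0.4248 -0.3031  0.205 ] 0.06191264071405984
```

View pics/e.png

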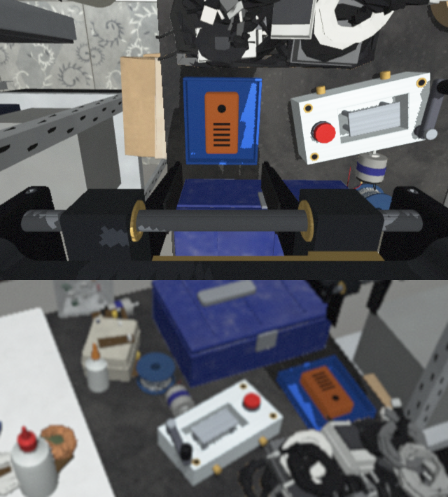

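The cover lies flat, slots up, centred in the tray at (222,122) in the wrist half of the picture. The bottles and the spool are standing where they were, and the gripper is clear.

```bash
python3 -c "
from station import order
print(order.finish_job())"
```

```text
the job is handed in; nothing more can be done
None
```

The job is handed in: the keeper is swung clear, the plunger is down at its stop, and the orange cover lies flat, slots up, centred in the blue tray; the bottles and spool stood undisturbed in the last picture, which didn't show the tape roll, though no move went near it.

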